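Load the rotor-hub feed track and lock its swing stop

ROBOT

A 6-joint arm with a two-finger parallel gripper is mounted at the origin on the work surface. World frame = base frame: x ahead of the robot, y to its left, z up, the work surface at z = 0. Lengths are in m, angles in rad, forces in N, time in s.
With the tool pointing down it reaches from about 0.275 to 0.825 m from the base axis. Payload 4.9 kg.
Tool frame: the origin (TCP) lies midway between the tips of the shut fingers; the grasp point (between the pads) lies 19 mm behind it (grip_point_offset is the distance from the TCP to the grasp point, in m); z points along the fingers, x is the direction in which the jaws open and shut, and the axes are right-handed (so a half turn about z gives the same grasp; the last joint's range is limited). The gripper opens to 85 mm and grips with 20 to 120 N. Pads are 22 mm wide; open, the fingers measure 114 mm over their backs; the gripper's body (76 mm by 85 mm) begins 54 mm behind the grasp point. The pads swing forward as they close: fully open they stand 13 mm farther back than shut.
Start: joints at [-1.459, 0.326, -0.193, 1.052, 0, 1.437], TCP at [0.134, -0.533, 0.231] pointing down, gripper open.
Joint ranges: [-2.65, 2.65], [-0.97, 1.79], [-1.3, 1.35], [-1.93, 2.1], [-1.47, 1.37], [-3.14, 3.14]. Speed limits (rad/s): [2.57, 2.57, 3.14, 3.14, 3.14, 3.14].

INTERFACE

Orientations are given as a rotation vector (axis times angle).
In Python, from cell import * gives the robot as it stands. Calls block until the motion is done:
- movep(position, orientation): joint-space move of the TCP to a pose.
- move_l(position, velocity=0.15, rot=None, until_force=None): straight line of the TCP; rot=None keeps the orientation; velocity is the mean speed in m/s. With until_force (N) it stops when the force on the tool has changed by that much, and returns True; else False.
- set_joints(angles): joint-space move.
- let_go() and grab(newtons=None): open the fingers fully, or close them until they stop; newtons is the grip in N (None keeps the last).
- sleep(seconds).
- ik(position, orientation): joint angles nearest the present ones, or None.
- get_state(): the state.
- grab_frame(name): name is "scene" or "top" or "wrist"; returns a dict with "img" (400x640x3 uint8, red, green, blue), "fx", "fy", "cx", "cy" (pixels), "k1" (the pictures are not rectified: a ray, as slopes to the right and down, at radius r is drawn at 1 + k1 r^2 times it, then the intrinsics apply), "cam_to_world" (4x4, takes a point from camera to world coordinates); the wrist camera has in their place "T_tool_cam" (4x4, takes a point from camera to tool coordinates, whose origin is the TCP and whose axes are the tool frame's). Camera axes: x right, y down, z forward; pixel columns grow to the right and rows downward; lengths in m; the calibration is good to about 2 mm. A picture is of the moment at which its call begins: read the wrist's pose just before it. There is no depth.
A pose or a line that the arm cannot do raises MotionError and nothing moves.
- sign_off(): hands the job in, once; it reports no verdict.
Trained networks look in the newest picture that a camera, given by its name, has taken for a name from the list of things; names that differ only in an ending like _2 or _b are one class to them, and where a whole thing is asked for, a point or a joint stands for the part that bears it (a point fixed in the world has none). Each returns a list of dicts, best first, with "score" (0 to 1); they miss things now and then, are a little off and sometimes report something else, mostly with a low value. They report only what shows in the picture. A call takes as long as a camera call. They do not tell look-alikes from the thing itself.
- spot_in(camera, name): "centre" ([column, row] in pixels, amid what is visible of it).
- silhouettes(camera, name): "mask" (400x640 bool, what is visible of it) and "centre" ([column, row] in pixels, amid what is visible of it).
- tip_of(camera, name): "centre" ([column, row] in pixels: a listed point, or the origin of a listed thing).
The state is a dict: "clock": time; "q": joint angles; "joint_velocities": joint speeds; "tau": joint torques, N m; "position": TCP position; "eef_rot": TCP orientation; "contact_force": force on the tool from outside, world axes, zero at the start; "wrist_torque": the same for the moment, N m; "finger_gap": opening from 0.0 (shut) to 1.0 (fully open).
Only numpy, scipy, OpenCV 4.12 (cv2) and the standard library are available. Lean on these libraries where they do the work, as an engineer would, in place of code of your own. Each camera call takes 0.05 s, during which the arm holds its last target. There are 200 camera calls.

TASK

Get the feed track ready for the next run: pull up the spring collar, turn it to swing the stop arm out of the lane and let it drop into its parked notch, then slide the square-stemmed setting gauge out from under the cover strips and put it in the blue bin. Load every round-stemmed hub from the bench through the open pocket and slide them along the lane under the strips until all of them are past the stop, then lift the collar and turn it back so that the stop arm drops into its notch across the lane behind them. Leave the motor, the screwdriver and the screw cup where they are.

Things in the scene. Friction and masses are not known exactly. Their poses are not given: they have to be found in the camera images.
- track: Feed track, fixed: white channel 311 mm long (local y), 70 mm wide (x). Origin: centre of its underside. Lane floor 12 mm above the bench, 54 mm wide between walls. For y -155 to +85.5 mm two steel strips (underside 23, top 28 mm above the bench) overhang it, leaving a 30 mm slot on x = 0: discs run under the strips, stems stick up through the slot. Swing stop on the +x side.
- pocket (a point): Centre of the uncovered loading pocket, on the lane floor (track local 0, 115.5, 12 mm), axes as the track's. The pocket is 54 mm (x) by 60 mm (y, +85.5 to +145.5 mm), end wall 28 mm high; only here can parts be let down or lifted out.
- lane_end (a point): Foot of the closed far end of the lane, on its centre line on the lane floor (track local 0, -145.5, 12 mm). The lane has room for four hubs, disc against disc, between here and the stop.
- stop_line (a point): Point on the slot's centre line, at the strips' top, that the closed stop arm crosses (track local 0, 65.5, 28 mm). The arm is 10 mm wide along the lane: a stem is past it when its centre is below about +48 mm in track local y.
- collar (a point): Middle of the knurled steel collar to grip, on its vertical axis: round, 34 mm in diameter, 48 to 82 mm above the bench when down, this point at 65 mm; at track local (72, 65.5) mm. Lifts and turns with the collar; local -x points along the stop arm. Boss and land below it reach 41 mm.
- stop_tip (a point): Tip of the stop arm, 80 mm from the collar's axis: a steel bar 10 mm wide, 8 mm high, fixed to the collar; when down it lies 34 to 42 mm above the bench. Closed it points to track local -x across the slot and blocks the stems; parked it points nearly to local +y, beside the pocket.
- lift (a joint): Height of collar and arm above down, 0 to 0.016 m. A spring and its weight pull it down with 6 N at 0, 8 N at the top. A lug is caught in a notch at each end of the turn: lift 0.011 m or more to turn over the land between. Let go between the notches, it rests on the land at about 0.007 m.
- turn (a joint): Turn of the collar in rad: 0 = stop arm closed across the lane (the start), 1.4 = parked; positive is clockwise seen from above. Hard stops at both ends; turns easily when lifted; down in a notch it has about 0.25 rad of play.
- gauge: Setting gauge, 100 to 160 g: steel disc 50 mm in diameter and 7 mm thick with a square grey plastic stem 20 x 20 mm, top 67 mm above the disc's underside. Origin at the centre of the underside; x and y axes square to the stem's faces. At the start it stands in the lane under the strips, beyond the closed stop. The heavy disc makes it right itself.
- bin: Blue open bin, fixed: 140 (x) x 130 (y) x 35 mm high, walls 4 mm, floor 4 mm. Origin at the centre of its underside.
- motor: Steel motor can, 94 mm in diameter, 115 mm high; leave alone. Origin at the centre of its underside.
- driver: Yellow pneumatic screwdriver lying on the bench, 245 mm long along its x axis, 42 mm thick; leave alone. Origin under its middle.
- screwcup: Red plastic cup, 70 mm in diameter, 40 mm high; leave alone. Origin at the centre of its underside.
- hub0: Rotor hub, 100 to 160 g: steel disc 50 mm in diameter and 7 mm thick with a round grey plastic stem 22 mm in diameter, top 67 mm above the disc's underside. Origin at the centre of the underside, z along the stem. Stands on the bench at the start, or may be absent. The heavy disc makes it right itself if tipped.
- hub1: Rotor hub, same as hub0; may be absent.
- hub2: Rotor hub, same as hub0; may be absent.
- hub3: Rotor hub, same as hub0; may be absent.
Things that resemble listed ones, but are neither listed nor needed, are in the scene too. What is shaped like the hub2 but turquoise is not meant.

How it is judged:
On the way, in this order (a step that is already met when the one before it is completed fails the run):
1. the stop is parked: collar turned fully and dropped into the parked notch (value of joint turn above 1.12 rad and value of joint lift below 0.004 m), for 0.2 s.
2. the setting gauge is in the bin (x of gauge in the frame of bin between -0.065 and 0.065 m and y of gauge in the frame of bin between -0.06 and 0.06 m and z of gauge in the frame of bin below 0.035 m), for 0.2 s.
3. every hub stands in the lane under the strips, past the stop line (x of hub0 in the frame of track between -0.012 and 0.012 m and y of hub0 in the frame of track between -0.15 and 0.048 m and z of hub0 in the frame of track between 0.006 and 0.02 m and angle between each of hub0, hub1, hub2, hub3's own z axis and vertical below 0.12 rad and x of hub1 in the frame of track between -0.012 and 0.012 m and y of hub1 in the frame of track between -0.15 and 0.048 m and z of hub1 in the frame of track between 0.006 and 0.02 m and x of hub2 in the frame of track between -0.012 and 0.012 m and y of hub2 in the frame of track between -0.15 and 0.048 m and z of hub2 in the frame of track between 0.006 and 0.02 m and x of hub3 in the frame of track between -0.012 and 0.012 m and y of hub3 in the frame of track between -0.15 and 0.048 m and z of hub3 in the frame of track between 0.006 and 0.02 m), for 0.2 s.
4. the stop is closed behind them: collar turned back and dropped into its notch (value of joint turn below 0.28 rad and value of joint lift below 0.004 m), for 0.2 s.
At the end, for the whole second after the job is handed in: Stop closed (turn below 0.28 rad) and down (lift below 4 mm); every hub present upright (0.12 rad) on the lane floor under the strips, centre at track local y below +48 mm; gauge in the bin (disc centre within the walls, below the rim); all at rest (all of step 2 and all of step 3 and all of step 4 and linear speed of each of hub0, hub1, hub2, hub3, gauge below 0.03 m/s); the robot touches nothing.
It fails at once if the motor is disturbed (moved more than 30 mm) (distance of motor from where it was at the start of the episode above 0.03 m).
It fails at once if the screwdriver is disturbed (moved more than 30 mm) (distance of driver from where it was at the start of the episode above 0.03 m).
It fails at once if the screw cup is disturbed (moved more than 30 mm) (distance of screwcup from where it was at the start of the episode above 0.03 m).
Of hub0, hub1, hub2, hub3 only 2 to 4 are there at a start; the rules pass over those that are not, and their reading is None.
At some moment in a run one of hub0, hub1, hub2, hub3 may be knocked a few centimetres aside while the robot is not near it.
Once in a run the grip may slacken for a moment while it holds something.
It also fails if it takes over 210 s, if anything falls off the work surface, if the arm or the gripper's body presses on something with over 40 N, if the wrist force passes 120 N, or if a joint passes its speed limit or range.

## Working session

There is one attempt and no reset: what is moved stays moved. The work goes in short steps, each a Python script; the robot and the scene stay as the last script left them, time stands still between calls to the robot, and variables do not carry over. Pictures are saved under pics/ and viewed, about 12 in all and at most 16, crops included, and the job is handed in when it is done.

```bash
ls; mkdir -p pics; cat > h.py <<'E'
from cell import *
import numpy as np, cv2
from scipy.spatial.transform import Rotation as R
def shot(cam,fn=None):
    s=get_state(); f=grab_frame(cam)
    if 'cam_to_world' in f: T=np.array(f['cam_to_world'])
    else:
        W=np.eye(4); W[:3,:3]=R.from_rotvec(s['eef_rot']).as_matrix(); W[:3,3]=s['position']; T=W@np.array(f['T_tool_cam'])
    f['T']=T
    if fn: cv2.imwrite('pics/'+fn,cv2.cvtColor(f['img'],cv2.COLOR_RGB2BGR))
    return f
def ray(f,px):
    d=np.array([(px[0]-f['cx'])/f['fx'],(px[1]-f['cy'])/f['fy']]); u=d.copy()
    for _ in range(20): u=d/(1+f['k1']*(u@u))
    return f['T'][:3,:3]@np.array([u[0],u[1],1.])
def at_z(f,px,z):
    r=ray(f,px); o=f['T'][:3,3]; return o+r*(z-o[2])/r[2]
def proj(f,p):
    c=f['T'][:3,:3].T@(np.array(p)-f['T'][:3,3]); u=c[:2]/c[2]; u=u*(1+f['k1']*(u@u))
    return np.array([u[0]*f['fx']+f['cx'],u[1]*f['fy']+f['cy']])
E
python3 - <<'E'
from h import *
for cam in ('scene','top'):
    f=shot(cam,cam+'0.png'); print(cam,f['T'].round(3).tolist(),f['fx'],f['k1'])
    for n,z in dict(pocket=.012,lane_end=.012,stop_line=.028,collar=.065,stop_tip=.038,gauge=.012,bin=0,motor=0,driver=0,screwcup=0,hub0=0,track=0).items():
        print(n,[(np.round(d['centre'],0).tolist(),round(d['score'],2),at_z(f,d['centre'],z).round(3)[:2].tolist()) for d in tip_of(cam,n)])
print(get_state())
E
```

```text
pics
scene [[-0.846, 0.281, -0.453, 1.102], [0.533, 0.445, -0.72, 0.767], [-0.0, -0.85, -0.526, 0.66], [0.0, 0.0, 0.0, 1.0]] 430.1152521618431 -0.01900505629811208
pocket [([356.0, 241.0], 0.68, [0.57, 0.093])]
lane_end [([285.0, 202.0], 0.96, [0.631, -0.162])]
stop_line [([357.0, 242.0], 0.69, [0.583, 0.115])]
collar [([319.0, 228.0], 0.65, [0.657, 0.059]), ([242.0, 200.0], 0.38, [0.76, -0.156])]
stop_tip [([338.0, 223.0], 0.72, [0.584, 0.035]), ([315.0, 226.0], 0.62, [0.638, 0.014])]
gauge [([320.0, 222.0], 0.81, [0.599, -0.024])]
bin [([308.0, 164.0], 0.91, [0.442, -0.353])]
motor [([244.0, 199.0], 0.95, [0.717, -0.257])]
driver [([320.0, 295.0], 0.91, [0.738, 0.193])]
screwcup [([265.0, 255.0], 0.61, [0.778, 0.007])]
hub0 [([381.0, 274.0], 0.85, [0.586, 0.212]), ([471.0, 285.0], 0.62, [0.439, 0.347]), ([408.0, 258.0], 0.56, [0.493, 0.201]), ([243.0, 197.0], 0.22, [0.714, -0.268])]
track [([319.0, 225.0], 0.86, [0.602, -0.028])]
top [[-0.012, -0.983, 0.186, 0.417], [-1.0, 0.011, -0.005, 0.002], [0.003, -0.186, -0.983, 1.117], [0.0, 0.0, 0.0, 1.0]] 375.26764390135173 -0.07108182466
[... 797 characters left out ...]
06.0], 0.9, [0.595, -0.022])]
{'clock': 1.3, 'q': array([-1.45923493e+00,  3.26176493e-01, -1.92600775e-01,  1.05201367e+00,
       -1.10245414e-05,  1.43661588e+00]), 'joint_velocities': array([ 0.00171274, -0.00034217,  0.00054129, -0.001252  ,  0.00135587,
       -0.00026611]), 'tau': array([-1.94121644e-04, -4.43332708e+01,  2.62759012e+01,  9.89160617e-04,
       -1.93578157e-04,  4.99688355e-06]), 'position': array([ 0.13382138, -0.53348383,  0.23129335]), 'eef_rot': array([ 2.47694887e+00, -1.93242233e+00, -6.46141609e-06]), 'contact_force': array([ 0.54382788,  0.48378997, -0.62002715]), 'wrist_torque': array([ 0.04784158,  0.03347844, -0.02306649]), 'finger_gap': 1.0043473049922311}
```

```bash
python3 - <<'E'
import cv2
for n,(a,b,c,d) in dict(scene=(190,100,510,340),top=(170,110,490,310)).items():
    i=cv2.imread(f'pics/{n}0.png')[b:d,a:c]; cv2.imwrite(f'pics/{n}0c.png',cv2.resize(i,None,fx=2.5,fy=2.5,interpolation=cv2.INTER_CUBIC))
E
```

```text
(no output)
```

View pics/scene0c.png

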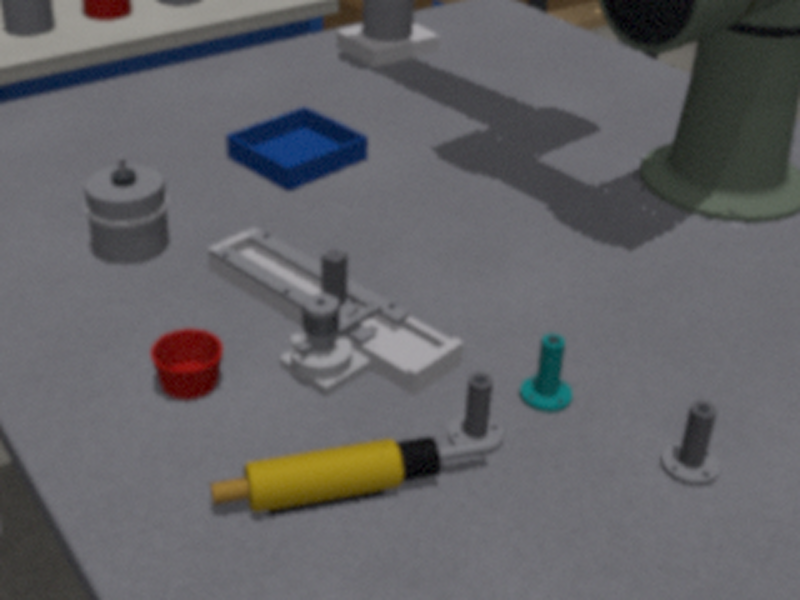

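View pics/top0c.png

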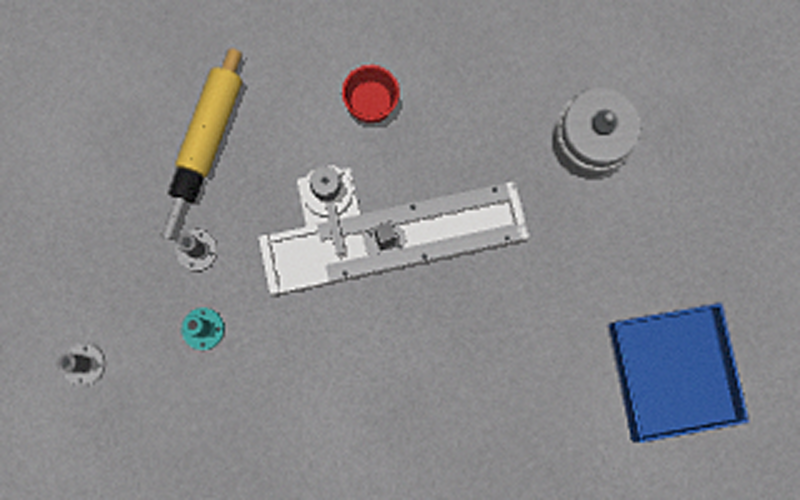

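The views show a track with the gauge behind the closed stop, and two grey hubs, one at the driver tip. The turquoise look-alike is to be left out. Next I'll take a wrist view of the track.

```bash
cat >> h.py <<'E'
def down(psi):  # tool x at heading psi, z down
    c,s=np.cos(psi),np.sin(psi)
    return R.from_matrix(np.array([[c,s,0],[s,-c,0],[0,0,-1.]])).as_rotvec()
E
python3 - <<'E'
from h import *
a=np.arctan2(.99,-.15)  # track +y heading
print(np.array(grab_frame('wrist')['T_tool_cam']).round(3).tolist())
for psi in (a,a-np.pi):
    for p in ([.655,.06,.1],[.59,.08,.1],[.59,0,.1],[.43,-.35,.1]): 
        q=ik(p,down(psi)); print(round(psi,2),p,None if q is None else np.round(q,2))
import sys
psi=a-np.pi
movep([.60,.02,.35],down(psi))
f=shot('wrist','w1.png')
for n,z in dict(pocket=.012,lane_end=.012,stop_line=.028,collar=.065,stop_tip=.038,gauge=.012,track=0,hub0=0).items():
    print(n,[(np.round(d['centre'],0).tolist(),round(d['score'],2),at_z(f,d['centre'],z).round(3)[:2].tolist()) for d in tip_of('wrist',n)])
f=shot('top','t1.png')
for n,z in dict(pocket=.012,lane_end=.012,stop_line=.028,collar=.065,stop_tip=.038,hub0=0).items():
    print(n,[(np.round(d['centre'],0).tolist(),round(d['score'],2),at_z(f,d['centre'],z).round(3)[:2].tolist()) for d in tip_of('top',n)])
cv2.imwrite('pics/both.png',np.vstack([cv2.imread('pics/w1.png'),cv2.imread('pics/t1.png')])[:, :][::1] if 0 else cv2.imread('pics/w1.png'))
E
```

```text
[[1.0, -0.0, -0.001, -0.001], [0.001, 0.95, 0.312, -0.08], [0.001, -0.312, 0.95, -0.143], [0.0, 0.0, 0.0, 1.0]]
1.72 [0.655, 0.06, 0.1] [-0.02  0.63 -0.06  0.89  0.   -0.17]
1.72 [0.59, 0.08, 0.1] [ 0.01  0.52 -0.25  0.8   0.   -0.14]
1.72 [0.59, 0, 0.1] [-0.13  0.51 -0.26  0.79  0.   -0.28]
1.72 [0.43, -0.35, 0.1] [-0.82  0.46 -0.36  0.75  0.   -0.97]
-1.42 [0.655, 0.06, 0.1] [-0.02  0.63 -0.06  0.89  0.    2.97]
-1.42 [0.59, 0.08, 0.1] [ 0.01  0.52 -0.25  0.8   0.    3.  ]
-1.42 [0.59, 0, 0.1] [-0.13  0.51 -0.26  0.79  0.    2.87]
-1.42 [0.43, -0.35, 0.1] [-0.82  0.46 -0.36  0.75  0.    2.17]
pocket [([282.0, 164.0], 0.84, [0.577, 0.083])]
lane_end [([436.0, 154.0], 0.78, [0.631, -0.165])]
stop_line [([306.0, 164.0], 0.57, [0.585, 0.044])]
collar [([300.0, 119.0], 0.77, [0.655, 0.059]), ([278.0, 169.0], 0.56, [0.58, 0.084])]
stop_tip [([307.0, 174.0], 0.59, [0.572, 0.04])]
gauge [([341.0, 161.0], 0.57, [0.596, -0.012])]
track [([347.0, 160.0], 0.84, [0.597, -0.024])]
hub0 [([132.0, 209.0], 0.92, [0.452, 0.349]), ([213.0, 196.0], 0.86, [0.498, 0.2]), ([202.0, 142.0], 0.74, [0.591, 0.222])]
pocket []
lane_end [([375.0, 198.0], 0.84, [0.616, -0.167])]
stop_line []
collar []
stop_tip [([440.0, 261.0], 0.52, [0.427, -0.345])]
hub0 [([201.0, 255.0], 0.79, [0.453, 0.351])]
```

View pics/w1.png

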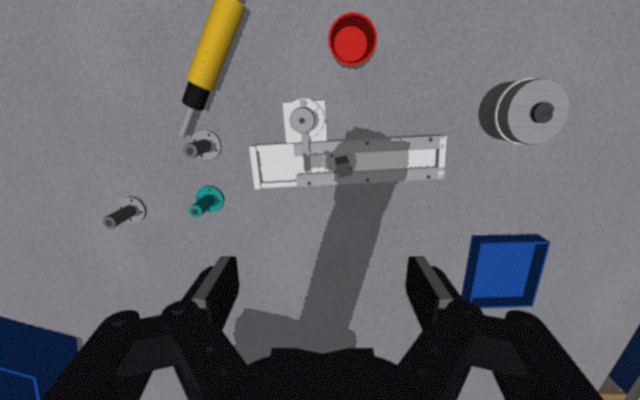

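View pics/t1.png

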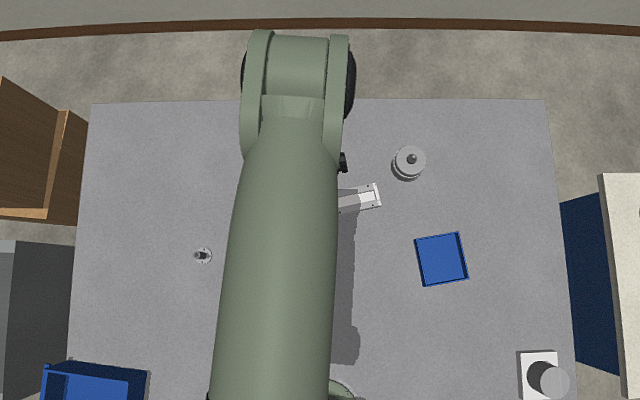

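The wrist view confirms two grey hubs and the turquoise one, with the stop closed over the lane. A closer look will let me fit the track pose.

```bash
cat >> h.py <<'E'
LOC=dict(pocket=(0,.1155,.012),lane_end=(0,-.1455,.012),stop_line=(0,.0655,.028),collar=(.072,.0655,.065),track=(0,0,0))
def tr(P,l):
    c,s=np.cos(P[2]),np.sin(P[2]); return np.array([P[0]+c*l[0]-s*l[1],P[1]+s*l[0]+c*l[1],l[2]])
E
python3 - <<'E'
from h import *
from scipy.optimize import least_squares
a=1.72; obs=[]
out=[]
for i,p in enumerate(([.56,.03,.2],[.60,-.06,.2])):
    movep(p,down(a)); f=shot('wrist',f'w2{i}.png')
    for n,l in LOC.items():
        for d in tip_of('wrist',n)[:1]: obs.append((f,n,l,d['centre'],d['score']))
    m=silhouettes('wrist','track')
    if i==0: print(m and m[0]['score'], m and m[0]['mask'].sum()); np.save('m.npy',m[0]['mask'])
    print('gauge',[(np.round(d['centre']),at_z(f,d['centre'],.012).round(3)) for d in tip_of('wrist','gauge')[:1]], 'hub',[(at_z(f,d['centre'],0).round(3)[:2],round(d['score'],2)) for d in tip_of('wrist','hub0')])
def res(P): return np.concatenate([(proj(f,tr(P,l))-c) for f,n,l,c,s in obs])
r=least_squares(res,[.6,-.02,.15],loss='soft_l1',f_scale=2); P=r.x; print(P)
for (f,n,l,c,s),e in zip(obs,res(P).reshape(-1,2)): print(n,round(s,2),e.round(1))
np.save('P.npy',P)
f=obs[0][0]; im=cv2.imread('pics/w20.png'); im=cv2.resize(im,None,fx=2,fy=2,interpolation=cv2.INTER_CUBIC)
for z,w,h in((.028,.035,.1555),(.012,.027,.1455)):
    q=[(proj(f,tr(P,(x,y,z)))*2).astype(int).tolist() for x,y in((-w,-h),(w,-h),(w,h),(-w,h))]; cv2.polylines(im,[np.array(q)],True,(0,255,0) if z>.02 else (255,0,255),1)
for l in LOC.values(): cv2.circle(im,tuple((proj(f,tr(P,l))*2).astype(int).tolist()),4,(0,0,255),1)
c=(proj(f,tr(P,(0,0,0)))*2).astype(int); x0=max(0,c[0]-400); y0=max(0,c[1]-200); cv2.imwrite('pics/fit.png',im[y0:y0+400,x0:x0+800])
E
```

```text
0.66 18715
gauge [(array([280., 202.]), array([ 0.597, -0.014,  0.012]))] hub [(array([0.454, 0.343]), 0.93), (array([0.492, 0.207]), 0.81), (array([0.587, 0.214]), 0.64)]
gauge [] hub [(array([0.587, 0.21 ]), 0.68), (array([0.492, 0.204]), 0.59)]
[ 0.59705244 -0.02167228  0.19926989]
pocket 0.73 [ 0.8 -2.3]
lane_end 0.96 [-3.3  0.2]
stop_line 0.8 [-0.1 -0.7]
collar 0.62 [-0.7  4.5]
track 0.81 [-0.5  0.3]
pocket 0.84 [ 1.7 -0.9]
lane_end 0.59 [-3.  -0.1]
stop_line 0.94 [3.6 0.6]
collar 0.63 [0.7 1.6]
```

View pics/fit.png

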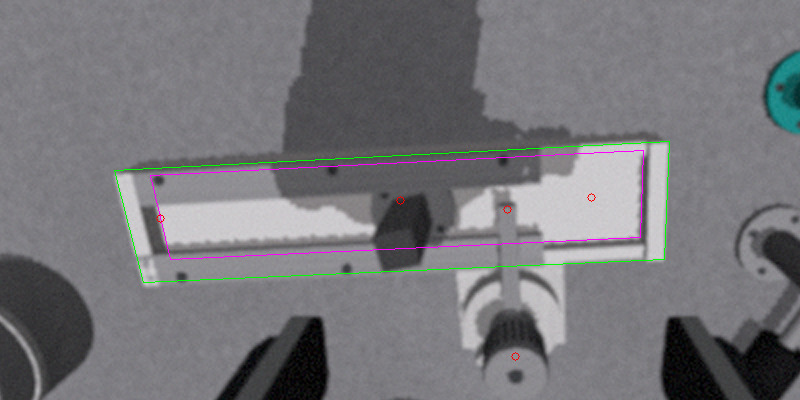

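The fitted outline (green) lies on the track edges to about 1–2 px. I'll check the collar centre against the picture before gripping.

```bash
python3 - <<'E'
from h import *
P=np.load('P.npy'); a=P[2]+np.pi/2
c=tr(P,LOC['collar'])
print(c, ik([c[0],c[1],.05],down(a)),ik([c[0],c[1],.05],down(a-1.45)))
movep([c[0]-.05,c[1],.22],down(a))
f=shot('wrist','w3.png'); im=cv2.imread('pics/w3.png')
for z in (.082,.065,.048):
    q=tr(P,(.072,.0655,z)); pts=np.array([proj(f,q+.017*np.array([np.cos(t),np.sin(t),0])) for t in np.linspace(0,6.28,40)])*4
    u=proj(f,q); x0,y0=int(u[0])-80,int(u[1])-60
    if z==.082: X,Y=x0,y0; big=cv2.resize(im[Y:Y+120,X:X+160],None,fx=4,fy=4,interpolation=cv2.INTER_CUBIC)
    cv2.polylines(big,[(pts-[X*4,Y*4]).astype(int)],True,(0,0,255),1)
for l in ((-.035,.1555,.028),(.035,.1555,.028)): cv2.circle(big,tuple(((proj(f,tr(P,l))-[X,Y])*4).astype(int).tolist()),4,(0,255,0),1)
cv2.imwrite('pics/col.png',big)
E
```

```text
[0.65466169 0.05678423 0.065     ] [-2.57177195e-02  6.76822865e-01 -1.07706995e-01  7.86266467e-01
 -4.44089210e-16 -2.24987613e-01] [-0.02571772  0.67682287 -0.10770699  0.78626647  0.          1.22501239]
```

View pics/col.png

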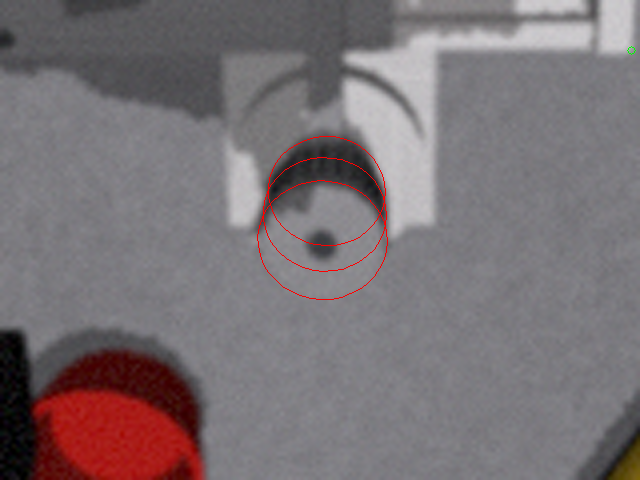

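```bash
cat >> h.py <<'E'
def st(t=''):
    s=get_state(); print(t,'t%.1f'%s['clock'],'p',np.round(s['position'],4),'F',np.round(s['contact_force'],1),'M',np.round(s['wrist_torque'],2),'gap %.3f'%s['finger_gap']); return s
def spin(d,n=6):
    q=np.array(get_state()['q'])
    for k in range(1,n+1):
        qq=q.copy(); qq[5]+=d*k/n; set_joints(qq.tolist())
E
python3 - <<'E'
from h import *
P=np.load('P.npy'); a=P[2]+np.pi/2
c=tr(P,LOC['collar']); z=.046
movep([c[0],c[1],.13],down(a)); st()
move_l([c[0],c[1],z],.1); st('down')
grab(60); st('grip')
move_l([c[0],c[1],z+.0145],.04); st('lift')
spin(1.42); st('turn')
move_l([c[0],c[1],z+.001],.04); st('low')
shot('top','t2.png')
let_go(); st('open')
move_l([c[0],c[1],.16],.15)
a2=a
movep([c[0]-.09,c[1],.22],down(a)); shot('wrist','w4.png')
E
```

```text
t9.8 p [0.6538 0.0557 0.1294] F [-0.1  0.7  1.1] M [0.   0.01 0.02] gap 1.000
down t10.8 p [0.6553 0.0568 0.0468] F [-0.7 -0.  -0.8] M [-0.01 -0.04  0.03] gap 1.003
grip t11.4 p [0.6552 0.0556 0.0468] F [-0.7 -4.3  5.6] M [-0.83  0.25  0.01] gap 0.378
lift t11.9 p [0.655  0.0556 0.0592] F [ 4.  -4.7 -7.8] M [-0.98 -0.88  0.02] gap 0.381
turn t13.9 p [0.6555 0.056  0.0594] F [ 4.3 -0.5 -7. ] M [ 0.09 -1.3   0.25] gap 0.383
low t14.4 p [0.6555 0.0561 0.0471] F [ 5.3 -2.1 -5.1] M [-0.49 -1.38  0.45] gap 0.388
open t15.0 p [0.6545 0.0569 0.0471] F [-0.5  0.3  0.4] M [ 0.05  0.04 -0.01] gap 1.001
```

View pics/w4.png

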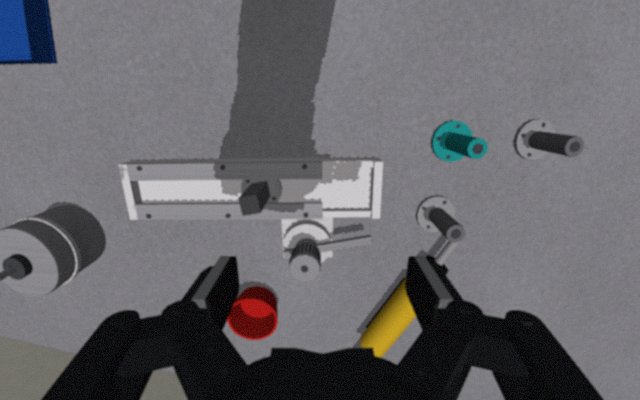

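```bash
python3 - <<'E'
from h import *
P=np.load('P.npy')
f=shot('wrist','w5.png'); im=cv2.imread('pics/w5.png')
X,Y=260,190; big=cv2.resize(im[Y:Y+100,X:X+140],None,fx=5,fy=5,interpolation=cv2.INTER_CUBIC)
for dz,col in((0,(0,0,255)),(.007,(0,255,0))):
    q=tr(P,(.072,.0655,.082+dz)); pts=np.array([proj(f,q+.017*np.array([np.cos(t),np.sin(t),0])) for t in np.linspace(0,6.28,40)])
    cv2.polylines(big,[((pts-[X,Y])*5).astype(int)],True,col,1)
    for turn in (1.4,1.15):
        d=np.array([-np.cos(turn),np.sin(turn)]); n=np.array([-d[1],d[0]]); o=np.array([.072,.0655])
        b=[o+d*.02+n*.005,o+d*.08+n*.005,o+d*.08-n*.005,o+d*.02-n*.005]
        if turn==1.4: cv2.polylines(big,[((np.array([proj(f,tr(P,(*k,.042+dz))) for k in b])-[X,Y])*5).astype(int)],True,col,1)
cv2.imwrite('pics/park.png',big)
for n,z in (('gauge',.012),('gauge',.079)): print([(np.round(d['centre']),at_z(f,d['centre'],z).round(3)) for d in tip_of('wrist','gauge')])
m=silhouettes('wrist','gauge')[0]['mask']; ys,xs=np.nonzero(m); print(xs.min(),xs.max(),ys.min(),ys.max())
X,Y=220,160; g=cv2.resize(im[Y:Y+70,X:X+80],None,fx=7,fy=7,interpolation=cv2.INTER_CUBIC); cv2.imwrite('pics/gau.png',g)
cv2.imwrite('pics/pk.png',np.hstack([big[:490,:],g[:490,:100*1]]) if 0 else big)
E
```

```text
[(array([262., 192.]), array([ 0.601, -0.01 ,  0.012]))]
[(array([262., 192.]), array([ 0.579, -0.   ,  0.079]))]
239 281 179 214
```

View pics/park.png

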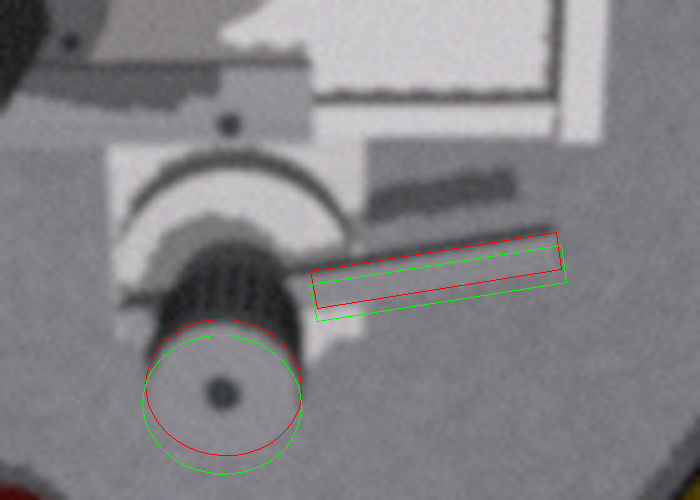

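View pics/gau.png

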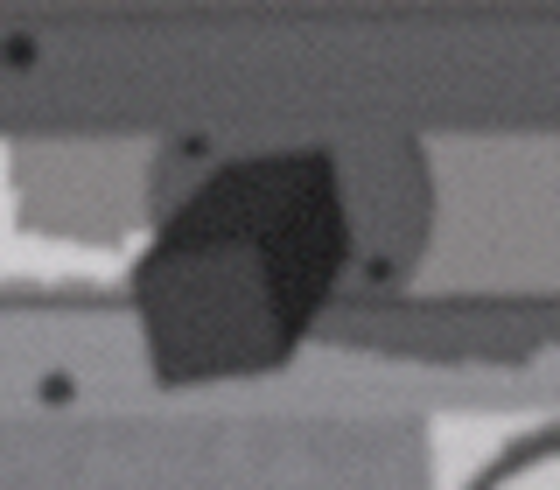

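The collar and arm match the down and parked outline (red). Next I'll get the gauge's pose from its top-face corners, grip it, slide it to the pocket and bin it.

```bash
cat >> h.py <<'E'
def loc(P,w):
    d=np.array(w[:2])-P[:2]; c,s=np.cos(P[2]),np.sin(P[2]); return np.array([c*d[0]+s*d[1],-s*d[0]+c*d[1]])
E
python3 - <<'E'
from h import *
P=np.load('P.npy'); a=P[2]+np.pi/2
f=shot('wrist')
C=np.array([at_z(f,np.array(u)/7+[220,160],.079)[:2] for u in((140,272),(258,240),(293,362),(168,382))])
g=C.mean(0); e=[C[(i+1)%4]-C[i] for i in range(4)]
print('c',g,loc(P,g),'len',[np.linalg.norm(v).round(4) for v in e],'ang',[(np.degrees(np.arctan2(v[1],v[0])-a)+45)%90-45 for v in e])
st()
for ps in (a-.25,a,a+.25):
  print(ik([g[0],g[1],.05],down(ps)),ik([.43,-.35,.05],down(ps)))
# bin estimate
f=shot('top'); print([(at_z(f,d['centre'],0).round(3),d['score']) for d in tip_of('top','bin')])
m=silhouettes('top','bin')[0]['mask'].astype(np.uint8); b=cv2.boxPoints(cv2.minAreaRect(np.argwhere(m)[:,::-1].astype(np.float32))); print([at_z(f,q,.035).round(3)[:2] for q in b])
E
```

```text
c [ 0.59563023 -0.0104814 ] [0.00082121 0.01125096] len [np.float64(0.0182), np.float64(0.0192), np.float64(0.0191), np.float64(0.0173)] ang [np.float64(15.349586042296231), np.float64(11.625755565441068), np.float64(9.508073678792016), np.float64(8.851694452249376)]
 t17.5 p [0.5647 0.0568 0.2198] F [-0.6  0.2 -0.6] M [-0.01  0.04  0.02] gap 0.998
[-0.1414593   0.58145342 -0.29313724  0.69620566  0.         -0.09072919] [-0.8163318   0.52005247 -0.40930004  0.64144381  0.         -0.7656017 ]
[-1.41459298e-01  5.81453425e-01 -2.93137242e-01  6.96205660e-01
 -4.44089210e-16 -3.40729191e-01] [-0.8163318   0.52005247 -0.40930004  0.64144381  0.         -1.0156017 ]
[-1.41459298e-01  5.81453425e-01 -2.93137242e-01  6.96205660e-01
 -4.44089210e-16 -5.90729191e-01] [-0.8163318   0.52005247 -0.40930004  0.64144381  0.         -1.2656017 ]
[(array([ 0.438, -0.357,  0.   ]), 0.68), (array([ 0.588, -0.027,  0.   ]), 0.16)]
[array([ 0.491, -0.268]), array([ 0.516, -0.408]), array([ 0.376, -0.426]), array([ 0.353, -0.289])]
```

```bash
python3 - <<'E'
from h import *
P=np.load('P.npy'); a=P[2]+np.pi/2
psi=a+.19
g=tr(P,(.0005,.0112,0)); z=.043
movep([g[0],g[1],.15],down(psi))
move_l([g[0],g[1],z],.1); st('at')
grab(60); st('grip')
for y in (.04,.07,.095,.1155):
    p=tr(P,(0,y,z)); move_l(p,.06); st(y)
p=tr(P,(0,.1155,.07)); print(move_l(p,.04)); st('lift')
move_l([p[0],p[1],.16],.12); st('up'); shot('scene','s3.png')
E
python3 -c "
import cv2
i=cv2.imread('pics/s3.png')[100:340,190:510]; cv2.imwrite('pics/s3c.png',cv2.resize(i,None,fx=2,fy=2))"
```

```text
at t19.4 p [ 0.596  -0.0107  0.0437] F [-0.1 -0.3 -0.2] M [-0.01  0.    0.03] gap 1.004
grip t20.0 p [ 0.5956 -0.0107  0.0433] F [ 0.1 -0.5  2.2] M [-0.04  0.12  0.01] gap 0.227
0.04 t20.6 p [0.5889 0.019  0.0432] F [-1.6  3.   5.9] M [0.48 0.24 0.02] gap 0.224
0.07 t21.2 p [0.5831 0.0483 0.0432] F [ 1.  -0.7  6.1] M [-0.29 -0.09  0.05] gap 0.224
0.095 t21.8 p [0.578  0.0731 0.0432] F [ 0.5 -1.2  5.9] M [-0.25 -0.06  0.02] gap 0.222
0.1155 t22.3 p [0.5739 0.0933 0.0432] F [ 1.  -1.3  6.3] M [-0.19 -0.07  0.03] gap 0.228
False
lift t23.1 p [0.574  0.0915 0.0699] F [-1.  0. -1.] M [-0.06 -0.   -0.02] gap 0.230
up t24.0 p [0.5736 0.0915 0.1592] F [-0.4 -0.4 -1.2] M [ 0.02 -0.01 -0.02] gap 0.225
```

View pics/s3c.png

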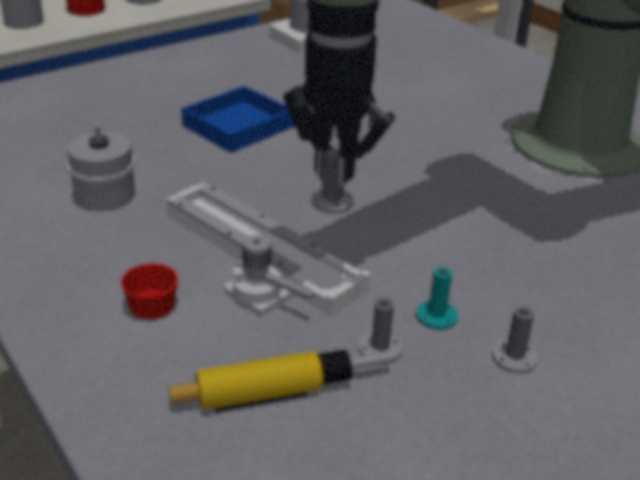

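The gauge is held clear of the track. Next, the bin.

```bash
python3 - <<'E'
from h import *
b=[.435,-.35]; P=np.load('P.npy')
movep([*b,.14],down(P[2]+np.pi/2+.19-.35)); st('over')
move_l([*b,.041],.1,until_force=8); st('low')
let_go(); move_l([*b,.14],.15); st('up')
# look at the bin and then hubs
movep([.41,-.30,.25],down(P[2]+np.pi/2)); f=shot('wrist','w6.png')
print([(at_z(f,d['centre'],.004).round(3),round(d['score'],2)) for d in tip_of('wrist','gauge')],[(at_z(f,d['centre'],0).round(3),round(d['score'],2)) for d in tip_of('wrist','bin')])
movep([.47,.27,.25],down(P[2]+np.pi/2)); f=shot('wrist','w7.png')
for d in tip_of('wrist','hub0'): print(np.round(d['centre']),at_z(f,d['centre'],0).round(4)[:2],round(d['score'],2))
a=cv2.imread('pics/w6.png');b=cv2.imread('pics/w7.png'); cv2.imwrite('pics/w67.png',np.vstack([cv2.resize(a,(320,200)),b]) if 0 else np.vstack([np.hstack([cv2.resize(a,(320,200)),np.zeros((200,320,3),np.uint8)]),b[:400]]))
E
```

```text
over t25.8 p [ 0.4356 -0.3492  0.14  ] F [ 1.1  0.1 -1.2] M [-0.   -0.05 -0.01] gap 0.229
low t26.9 p [ 0.4355 -0.3504  0.0416] F [-0.2  0.5 -1.2] M [ 0.03  0.02 -0.01] gap 0.225
up t28.4 p [ 0.4346 -0.3496  0.1393] F [-0.3  0.1 -0.2] M [0.   0.02 0.03] gap 1.004
[(array([ 0.438, -0.349,  0.004]), 0.94), (array([0.583, 0.097, 0.004]), 0.58), (array([ 0.713, -0.264,  0.004]), 0.45)] [(array([ 0.435, -0.355,  0.   ]), 0.56)]
[271. 173.] [0.4923 0.2032] 0.93
[349. 175.] [0.4738 0.3082] 0.84
```

View pics/w67.png

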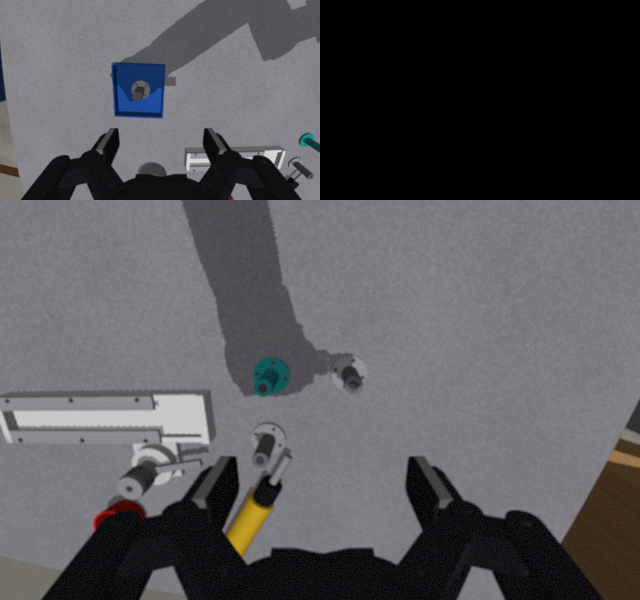

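The gauge is in the bin. The far hub has been knocked aside, from (0.453, 0.348) to about (0.474, 0.308). I'll centre it with two grips at right angles, then load it.

```bash
cat >> h.py <<'E'
def pick(xy,P,z=.040):
    a=P[2]+np.pi/2
    movep([*xy,.13],down(a-np.pi/2)); move_l([*xy,z],.1,until_force=15); grab(25); st('g1'); let_go()
    move_l([*xy,.115],.15); spin(-np.pi/2,1); st('sp'); move_l([*xy,z],.1,rot=down(a)); grab(60); st('g2')
    move_l([*xy,.15],.12); st('up')
E
python3 - <<'E'
from h import *
P=np.load('P.npy')
# refine position with a closer look
movep([.43,.30,.17],down(P[2]+np.pi/2)); f=shot('wrist','w8.png'); 
L=[(at_z(f,d['centre'],0)[:2],d['score']) for d in tip_of('wrist','hub0')]; print(L)
xy=min((l[0] for l in L),key=lambda v:np.hypot(*(v-[.474,.308])))
print(xy); assert np.hypot(*(xy-[.474,.308]))<.02
pick(xy,P)
p=tr(P,(0,.1155,.13)); movep(p,down(P[2]+np.pi/2)); st('over'); shot('scene','s4.png')
f=shot('wrist','w9.png')
E
python3 -c "
import cv2,numpy as np
i=cv2.imread('pics/s4.png')[100:340,190:510]; j=cv2.imread('pics/w9.png')
cv2.imwrite('pics/s4c.png',np.hstack([cv2.resize(i,(400,300)),cv2.resize(j,(400,250))[:300] if 0 else cv2.resize(j,(400,300))]))"
```

```text
[(array([0.49018174, 0.20478493]), 0.88), (array([0.47146695, 0.30532839]), 0.84), (array([0.58928519, 0.21171993]), 0.71)]
[0.47146695 0.30532839]
g1 t34.8 p [0.4715 0.3054 0.0401] F [-0.9 -0.1  1.3] M [0.01 0.07 0.01] gap 0.250
sp t37.5 p [0.4708 0.305  0.114 ] F [-0.1  0.3  0.9] M [-0.02 -0.03 -0.01] gap 1.004
g2 t39.0 p [0.4716 0.3055 0.0403] F [-0.6  0.6  3. ] M [ 0.04  0.13 -0.02] gap 0.238
up t40.1 p [0.4709 0.305  0.1492] F [ 0.3  0.2 -1.3] M [0.02 0.05 0.03] gap 0.237
over t41.0 p [0.5736 0.0925 0.1297] F [ 0.8  0.5 -1.1] M [ 0.04  0.02 -0.03] gap 0.237
```

View pics/s4c.png

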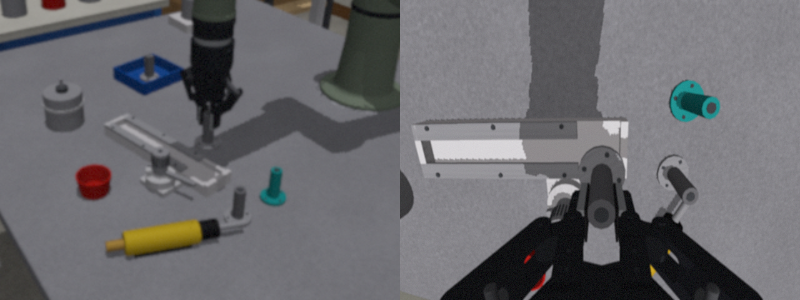

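The hub is held upright over the pocket (wrist view: disc at about (600,165)). Lowering it now.

```bash
cat >> h.py <<'E'
def load(P,yend):
    z=.0525
    move_l(tr(P,(0,.1155,.075)),.08)
    hit=move_l(tr(P,(0,.1155,z)),.03,until_force=8); s=st('down hit=%s'%hit)
    if s['position'][2]>z+.0045: print('STUCK'); return False
    zz=max(s['position'][2],z-.001)+.0005
    ys=np.linspace(.1155,yend,int(np.ceil((.1155-yend)/.03))+1)[1:]
    for y in ys:
        hit=move_l(tr(P,(0,y,zz)),.06,until_force=15); s=st('y%.3f hit=%s'%(y,hit))
        if hit: return False
    return True
E
python3 - <<'E'
from h import *
P=np.load('P.npy'); print(load(P,-.112))
E
```

```text
down hit=True t42.7 p [0.5736 0.0916 0.0523] F [-1.3  0.5  5.6] M [-0.1  0.1  0. ] gap 0.235
y0.087 hit=False t43.4 p [0.5796 0.0632 0.0524] F [ 0.7 -0.5 -0.6] M [-0.02 -0.01  0.  ] gap 0.238
y0.059 hit=False t44.0 p [0.5854 0.0356 0.0528] F [-0.5 -1.1 -2. ] M [-0.02 -0.   -0.02] gap 0.236
y0.030 hit=False t44.6 p [0.591  0.0077 0.0527] F [-0.6 -0.1 -0.8] M [-0.02 -0.03  0.03] gap 0.237
y0.002 hit=False t45.2 p [ 0.5966 -0.0202  0.0527] F [ 0.7  0.  -0.3] M [ 0.01  0.   -0.  ] gap 0.236
y-0.027 hit=False t45.9 p [ 0.6023 -0.0481  0.0527] F [-0.  -0.2 -1. ] M [ 0.03 -0.04  0.04] gap 0.236
y-0.055 hit=False t46.5 p [ 0.6081 -0.0761  0.0528] F [ 1.4 -0.7 -1.5] M [-0.06 -0.22  0.02] gap 0.235
y-0.084 hit=False t47.1 p [ 0.6138 -0.1042  0.0528] F [ 0.8 -0.1 -1.5] M [-0.11 -0.33  0.04] gap 0.238
y-0.112 hit=False t47.7 p [ 0.6196 -0.1323  0.0529] F [ 2.4 -1.9 -1.3] M [-0.18 -0.54  0.03] gap 0.240
True
```

```bash
python3 - <<'E'
from h import *
P=np.load('P.npy'); let_go(); p=tr(P,(0,-.112,.15)); move_l(p,.15)
movep([.545,.20,.18],down(P[2]+np.pi/2)); f=shot('wrist','w10.png')
for d in tip_of('wrist','hub0'): print(np.round(d['centre']),at_z(f,d['centre'],0)[:2].round(4),loc(P,at_z(f,d['centre'],.012)).round(3),round(d['score'],2))
E
```

```text
[325. 218.] [0.5907 0.2132] [0.035 0.231] 0.85
[ 30. 189.] [ 0.6251 -0.1449] [-0.    -0.113] 0.66
[294. 320.] [0.7441 0.2014] [0.178 0.191] 0.26
```

View pics/w10.png

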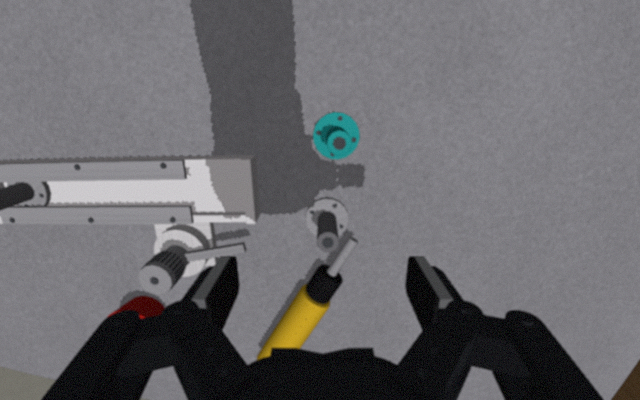

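The hub stands next to the nozzle tip with about 2 mm clearance, so after gripping I'll draw it 12 mm away before lifting. The grip height keeps the fingers above the driver.

```bash
python3 - <<'E'
from h import *
P=np.load('P.npy'); a=P[2]+np.pi/2; z=.043
xy=np.array([.5895,.2132])
movep([*xy,.13],down(a-np.pi/2)); print(move_l([*xy,z],.1,until_force=10)); grab(25); st('g1'); let_go()
move_l([*xy,.125],.15); spin(-np.pi/2,1); print(move_l([*xy,z],.1,rot=down(a),until_force=10)); grab(60); st('g2')
move_l([xy[0]-.012,xy[1],z+.0015],.03); st('shift')
move_l([xy[0]-.012,xy[1],.15],.12); st('up')
movep(tr(P,(0,.1155,.13)),down(a)); st('over'); shot('scene','s5.png'); f=shot('wrist','w11.png')
E
python3 -c "
import cv2,numpy as np
i=cv2.imread('pics/s5.png')[100:340,190:510]; j=cv2.imread('pics/w11.png')
cv2.imwrite('pics/s5c.png',np.hstack([cv2.resize(i,(400,300)),cv2.resize(j,(400,300))]))"
```

```text
False
g1 t53.6 p [0.5895 0.2132 0.0432] F [-1.1 -0.3  3.4] M [-0.03  0.15 -0.03] gap 0.249
False
g2 t57.9 p [0.5899 0.2133 0.0434] F [-1.  -0.3  4.2] M [-0.01  0.05  0.03] gap 0.232
shift t58.5 p [0.5772 0.2132 0.0443] F [-1.  -0.  -1.4] M [-0.04 -0.03  0.04] gap 0.237
up t59.5 p [0.5769 0.213  0.1491] F [-0.3  0.5 -0.7] M [-0.    0.04 -0.01] gap 0.234
over t60.0 p [0.5736 0.0907 0.1291] F [ 0.1  0.3 -1. ] M [-0.01 -0.1   0.02] gap 0.238
```

View pics/s5c.png

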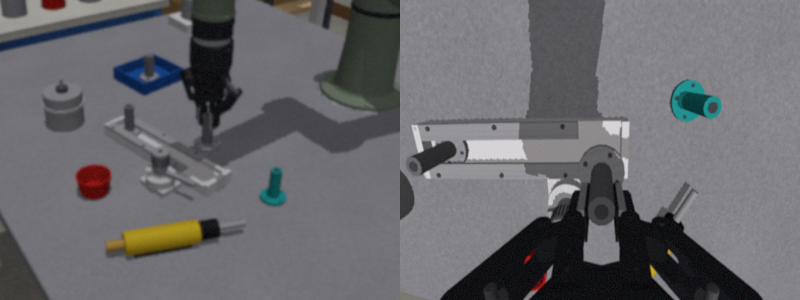

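```bash
python3 - <<'E'
from h import *
P=np.load('P.npy'); ok=load(P,-.015); print(ok)
if ok:
    let_go(); st('open'); move_l(tr(P,(0,-.015,.16)),.15)
    c=tr(P,LOC['collar']); movep([c[0]-.09,c[1]-.02,.22],down(P[2]+np.pi/2)); f=shot('wrist','w12.png')
    for d in tip_of('wrist','hub0'): print(loc(P,at_z(f,d['centre'],.012)).round(4),round(d['score'],2))
E
```

```text
down hit=True t61.6 p [0.5738 0.0915 0.0554] F [-0.2  0.2  4.8] M [-0.05  0.14  0.  ] gap 0.237
y0.089 hit=False t62.2 p [0.5791 0.0654 0.0555] F [-0.3 -0.6 -1.1] M [0.   0.09 0.01] gap 0.233
y0.063 hit=False t62.8 p [0.5845 0.0401 0.0559] F [ 0.1  0.3 -1.6] M [ 0.   -0.02  0.03] gap 0.234
y0.037 hit=False t63.4 p [0.5896 0.0145 0.0559] F [ 0.2  0.9 -0.7] M [0.07 0.02 0.  ] gap 0.236
y0.011 hit=False t64.0 p [ 0.5948 -0.0111  0.0558] F [ 0.8 -0.4 -1.7] M [ 0.03 -0.01  0.02] gap 0.232
y-0.015 hit=False t64.5 p [ 0.5999 -0.0367  0.0558] F [-0.   0.7 -0.8] M [0.05 0.04 0.05] gap 0.240
True
open t65.2 p [ 0.6    -0.0363  0.0559] F [-0.5  0.1 -0.2] M [0.04 0.02 0.03] gap 1.003
[-0.0587  0.2377] 0.65
[-0.0012 -0.0172] 0.62
[-0.0006 -0.1134] 0.55
```

```bash
python3 - <<'E'
from h import *
P=np.load('P.npy'); a=P[2]+np.pi/2
c=tr(P,LOC['collar']); z=.046
movep([c[0],c[1],.14],down(a-1.42)); move_l([c[0],c[1],z],.1); st('down')
grab(60); st('grip')
move_l([c[0],c[1],z+.0145],.04); st('lift')
spin(-1.42); st('turn')
move_l([c[0],c[1],z+.001],.04); st('low')
let_go(); st('open')
move_l([c[0],c[1],.16],.15)
movep([c[0]-.09,c[1]-.02,.22],down(a)); f=shot('wrist','w13.png'); im=cv2.imread('pics/w13.png')
for d in tip_of('wrist','hub0'): print(loc(P,at_z(f,d['centre'],.012)).round(4),round(d['score'],2))
u=proj(f,tr(P,(.02,.0655,.04))); X,Y=int(u[0])-110,int(u[1])-60
big=cv2.resize(im[Y:Y+130,X:X+200],None,fx=4,fy=4,interpolation=cv2.INTER_CUBIC)
for dz,col in((0,(0,0,255)),(.007,(0,255,0))):
    pts=np.array([proj(f,tr(P,(.072+.017*np.cos(t),.0655+.017*np.sin(t),.082+dz))) for t in np.linspace(0,6.28,40)])
    b=np.array([proj(f,tr(P,(x,y,.042+dz))) for x,y in((.052,.0605),(-.008,.0605),(-.008,.0705),(.052,.0705))])
    for q in(pts,b): cv2.polylines(big,[((q-[X,Y])*4).astype(int)],True,col,1)
cv2.imwrite('pics/close.png',big)
E
```

```text
down t69.0 p [0.6554 0.0568 0.0468] F [ 0.  -0.1  0.3] M [-0.02  0.    0.  ] gap 1.000
grip t69.6 p [0.6551 0.0569 0.0466] F [0.  0.6 4.2] M [ 0.11  0.15 -0.04] gap 0.385
lift t70.1 p [0.6549 0.0568 0.0603] F [ 5.2  0.7 -6.3] M [ 0.18 -1.09 -0.04] gap 0.380
turn t72.1 p [0.6542 0.0552 0.06  ] F [ 0.2 -6.2 -7.3] M [-1.52 -0.02 -0.26] gap 0.381
low t72.6 p [0.6542 0.0552 0.0471] F [-1.2 -6.  -5.9] M [-1.5   0.04 -0.28] gap 0.385
open t73.2 p [0.6548 0.0571 0.0472] F [-0.1  1.  -0.1] M [-0.02  0.03  0.04] gap 1.003
[-0.004  -0.0148] 0.8
[-0.0582  0.2397] 0.74
[ 0.0014 -0.1131] 0.68
```

View pics/close.png

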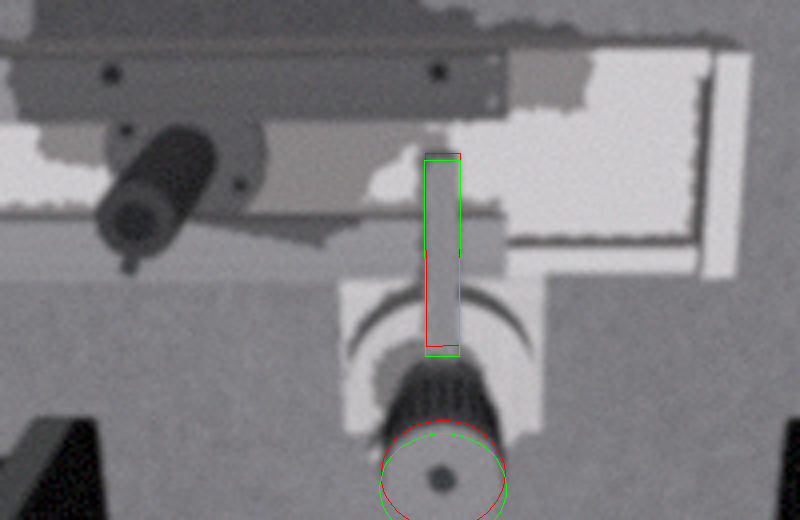

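The arm is closed. To check that it's down, I'll compare with the initial closed image taken from the same pose.

```bash
python3 - <<'E'
from h import *
P=np.load('P.npy'); a=P[2]+np.pi/2; c=tr(P,LOC['collar'])
movep([c[0]-.05,c[1],.22],down(a)); sleep(.3); f=shot('wrist','w14.png')
A=cv2.imread('pics/w3.png',0).astype(np.float32); B=cv2.imread('pics/w14.png',0).astype(np.float32)
for l,w in(((.072,.0655,.082),(14,14)),((.072,.0655,.065),(18,18)),((.02,.0655,.042),(14,16)),((.035,.1555,.028),(16,16))):
    u=proj(f,tr(P,l)).astype(int); h,k=w
    s=np.s_[u[1]-h:u[1]+h,u[0]-k:u[0]+k]; print(l,cv2.phaseCorrelate(A[s].copy(),B[s].copy(),cv2.createHanningWindow((2*k,2*h),cv2.CV_32F)))
print('7mm shift px',proj(f,tr(P,(.072,.0655,.089)))-proj(f,tr(P,(.072,.0655,.082))))
f=shot('scene')
for n in('gauge','motor','driver','screwcup'): print(n,[(at_z(f,d['centre'],0).round(3)[:2],round(d['score'],2)) for d in tip_of('scene',n)[:1]])
E
```

```text
(0.072, 0.0655, 0.082) ((0.8391927125480247, 0.6448506581516291), 1.0351242192586263)
(0.072, 0.0655, 0.065) ((0.38687989716664717, 0.7443775181993111), 0.8725989681703074)
(0.02, 0.0655, 0.042) ((0.40908775447873325, 0.9514285603887949), 0.9359692320227623)
(0.035, 0.1555, 0.028) ((0.6283311996042915, 0.4948547691599927), 1.0701843528077006)
7mm shift px [-0.21634797  2.87996516]
gauge [(array([ 0.44 , -0.347]), 0.75)]
motor [(array([ 0.72 , -0.258]), 0.61)]
driver [(array([0.738, 0.203]), 0.7)]
screwcup [(array([0.773, 0.004]), 0.57)]
```

```bash
python3 - <<'E'
from h import *
st(); sign_off()
E
```

```text
t75.6 p [0.6046 0.0567 0.2202] F [ 0.3 -0.1  0.1] M [-0.02  0.   -0.01] gap 1.000
the job is handed in; nothing more can be done
```

I handed the job in at 75.6 s with every step done. No verdict is reported at hand-in, so the results below are my own checks.

I parked the stop, put the gauge in the bin, and loaded both grey hubs through the pocket. I then closed the stop behind them. Only two grey hubs showed in the pictures, and I left the turquoise look-alike alone. One hub was knocked about 4–5 cm during the run; I found it again and loaded it.

**Last checks:**
- **Hubs:** they stand at about track y −15 and −113 mm and within 4 mm of the lane's centre line. I judged them upright from the pictures and did not measure the tilt.
- **Stop:** the arm lies across the lane. The first overlay could not show whether the collar was down. A second comparison with the starting picture put the collar within about 1 mm of its starting height, against about 3 px of shift had it rested on the land.
- **Gauge:** it lies in the bin, within about 1 cm of the centre.
- **Motor, screwdriver and cup:** all read within about 1 cm of their starting positions, which is the detector's own scatter.
- **Robot:** it stood clear of everything, and nothing showed that the grip had slackened.

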